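# Offer the matching hinge leaf to the jamb

### The job

The jamb block carries one half of a hinge, with a gap between its two knuckles. Pick up, by its wooden block, the loose hinge leaf that fits it (the one with a single middle knuckle), and bring it level to the jamb, opened out flat, with its knuckle centred in the gap so that the pin holes line up in one straight line. Finish while still holding it there in the gripper, still and without pressing hard, so that a colleague can push the pin through; leave the other leaf, the pin and everything else where they lie.

Things in the scene. Friction and masses are not known exactly. Their poses are not given: they have to be found in the camera images.
- jamb: fixed jamb: beech block 50 x 110 x 80 mm on an 8 mm aluminium base plate (60 x 116 mm), standing on the table. Origin at table height under the block's centre, z up, its front faces -x. A steel hinge leaf on top overhangs the front edge by two knuckles
- jamb_axis (a point): middle of the jamb's pin axis, at (-39, 0, 90) mm in the jamb's frame, same axes: y along the pin, -x away from the jamb. Knuckles (20 mm across, hole 10) lie 16 to 36 mm either side along y: a 32 mm gap. The jamb's plate ends 11.5 mm from the axis, so a 20 mm barrel has 1.5 mm play in x; nothing stops it in z. Highest part 100 mm over the table
- leaf_one: beech block 36 x 44 x 30 mm (x, y, z; origin under its centre, z up), room to grip across the 44 mm; a 4 mm steel leaf on top overhangs +x with one middle knuckle 28 mm long, 20 mm across, hole 10 mm, tops 42 mm up. The leaf that fits: in place its axes point as the jamb's do. Its plate ends 11.5 mm from its pin axis. 0.1 to 0.18 kg, balance point a few mm to +x of the block's middle
- leaf_one_axis (a point): middle of the pin axis of leaf_one (x = 34, y = 0, z = 32 mm in its frame, same axes): to be brought to point jamb_axis
- leaf_two: beech block 36 x 44 x 30 mm (x, y, z; origin under its centre, z up), room to grip across the 44 mm; a 4 mm steel leaf on top overhangs +x with two outer knuckles 16 to 36 mm either side of the middle, 20 mm across, hole 10 mm, tops 42 mm up. Same knuckles as the jamb, so it does not fit: leave it alone
- pin: L-shaped brass hinge pin, 6 mm thick, 90 mm long, lying on the table; leave it alone
- tape_roll: roll of brown tape, 80 mm across, 20 mm high, lying flat; leave it alone
- adapter_b0: black box with a stub, 44 x 91 x 26 mm, lying near the robot; leave it alone
- coupling_b0: white turned coupling, 33 mm across, 46 mm high, behind the jamb; leave it alone
- coupling_4: white turned coupling, 33 mm across, 46 mm high, behind the jamb; leave it alone
Not all that is in view belongs to the job. What is shaped like the leaf_one but purple is not meant.

How it is judged:
By the outcome, as a careful person would: the job done as asked, in the order asked, and still so for the second after the job is handed in, while the arm keeps its last pose, push and grip.
It also fails if it takes over 40 s, if anything falls off the work surface, if the arm or the gripper's body presses on something with over 40 N, if the wrist force passes 120 N, or if a joint passes its speed limit or range.

### The arm

A 6-joint arm with a two-finger parallel gripper is mounted at the origin on a cart in front of the work surface, level with it; the furniture and walls round the work are solid. World frame = base frame: x ahead of the robot, y to its left, z up, the work surface at z = 0. Lengths are in m, angles in rad, forces in N, time in s.
With the tool pointing down it reaches from about 0.35 to 1 m from the base axis. Payload 7.1 kg.
Tool frame: the origin (TCP) lies between the finger pads; the fingertips stand 22 mm ahead of it and the grasp point (between the pads) lies 3 mm ahead of it; x points along the fingers, y is the direction in which the jaws open and shut, and the axes are right-handed (so a half turn about x gives the same grasp; the last joint's range is limited). The gripper opens to 85 mm and grips with 20 to 120 N. Pads are 22 mm wide; open, the fingers measure 114 mm over their backs; the gripper's body (76 mm by 85 mm) begins 54 mm behind the grasp point. The pads swing forward as they close: fully open they stand 13 mm farther back than shut.
Start: joints at [1.106, 0.423, 1.63, -0, 1.089, -0.019], TCP at [0.269, 0.564, 0.253] pointing down, gripper open.
Joint ranges: [-3, 3], [-0.9, 2.11], [0.09, 2.58], [-1.31, 4.45], [0.11, 2.69], [-2.54, 2.54]. Speed limits (rad/s): [2.39, 2.39, 3.01, 3.14, 3.14, 3.14].

### API

Orientations are given as a rotation vector (axis times angle).
In Python, from rig import manip gives the robot as it stands. The module is installed in compiled form; this text tells all that it offers. Calls block until the motion is done:
- manip.move_to(position, orientation): joint-space move of the TCP to a pose.
- manip.servo_line(position, orientation=None, rate=0.15): straight line of the TCP; orientation=None keeps the orientation; rate is the mean speed in m/s.
- manip.set_joints(angles): joint-space move.
- manip.command_gripper(opening, f_grip=None): finger opening in m; f_grip is the grip in N (None keeps the last); returns when the fingers have stopped.
- manip.hold(seconds).
- manip.solve_ik(position, orientation): joint angles nearest the present ones, or None.
- manip.camera(name): name is "side" or "top" or "wrist"; returns a dict with "image" (420x560x3 uint8, red, green, blue), "fx", "fy", "cx", "cy" (pixels), "cam_to_world" (4x4, takes a point from camera to world coordinates); the wrist camera has in their place "mount" (4x4, takes a point from camera to tool coordinates, whose origin is the TCP and whose axes are the tool frame's). Camera axes: x right, y down, z forward; pixel columns grow to the right and rows downward; lengths in m; the calibration is good to about 2 mm. A picture is of the moment at which its call begins: read the wrist's pose just before it. There is no depth.
A pose or a line that the arm cannot do raises manip.IKError and nothing moves.
- manip.sign_off(): hands the job in, once; it reports no verdict.
Readings, each from a call of its own:
- manip.get_time(): time.
- manip.get_joint_positions(): joint angles.
- manip.get_joint_vel(): joint speeds.
- manip.get_tau(): joint torques, N m.
- manip.get_position(): TCP position.
- manip.get_ee_rot(): TCP orientation.
- manip.get_contact_force(): force on the tool from outside, world axes, zero at the start.
- manip.get_torque(): the same for the moment, N m.
- manip.get_width(): finger opening in m.
Only numpy, scipy, OpenCV 4.12 (cv2) and the standard library are available. Lean on these libraries where they do the work, as an engineer would, in place of code of your own. Each camera call takes 0.05 s, during which the arm holds its last target. There are 200 camera calls.

## Working session

There is one attempt and no reset: what is moved stays moved. The work goes in short steps, each a Python script; the robot and the scene stay as the last script left them, time stands still between calls to the robot, and variables do not carry over. Pictures are saved under pics/ and viewed, about 8 in all and at most 12, crops included, and the job is handed in when it is done.

```bash
mkdir -p pics; ls; python3 - <<'E'
from rig import manip
import cv2,numpy as np
np.set_printoptions(precision=4,suppress=True)
for n in("top","side"):
    c=manip.camera(n); cv2.imwrite(f"pics/{n}0.png",c["image"][:,:,::-1]); print(n,c["fx"],c["fy"],c["cx"],c["cy"]);print(c["cam_to_world"])
c=manip.camera("wrist");print(c["fx"],c["cx"],c["cy"]);print(c["mount"])
print(manip.get_time(),manip.get_position(),manip.get_ee_rot(),manip.get_width(),manip.get_contact_force())
E
```

```text
pics
top 412.3010362815191 412.3010362815191 281.7880451785115 207.23501104241342
[[ 0.014  -0.9983  0.056   0.5023]
 [-0.9998 -0.0132  0.015   0.1908]
 [-0.0142 -0.0562 -0.9983  0.9359]
 [ 0.      0.      0.      1.    ]]
side 498.46519071537375 498.46519071537375 278.65948114646443 202.8691112157971
[[-0.9978  0.0514 -0.0416  0.5849]
 [ 0.0613  0.4832 -0.8734  1.0166]
 [-0.0248 -0.874  -0.4853  0.5143]
 [ 0.      0.      0.      1.    ]]
373.6384371430021 288.49528535667366 207.84066116641122
[[-0.0003 -0.2753  0.9614 -0.1195]
 [ 1.     -0.0003  0.0003  0.0003]
 [ 0.0002  0.9614  0.2753 -0.0701]
 [ 0.      0.      0.      1.    ]]
0.15 [0.2693 0.5636 0.2527] [ 0.3487  1.5426 -0.3505] 0.0855491015565467 [-0.1607 -0.2741  0.6178]
```

View pics/top0.png

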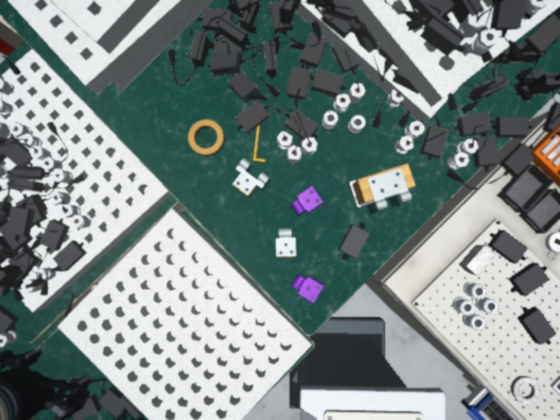

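View pics/side0.png

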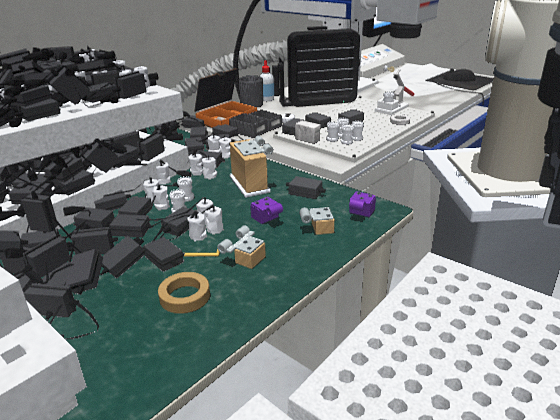

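The top view shows the candidates:
- (286,245): grey plate on beech with one knuckle at about (286,232).
- (248,180): two knuckles, so this is leaf_two.
- (307,200) and (308,290): purple, so not meant.
- Jamb at (385,187), with its knuckles facing down in the image (-x).

I choose (286,245) and will check it in a close crop.

```bash
python3 - <<'E'
import cv2
a=cv2.imread("pics/top0.png"); s=cv2.imread("pics/side0.png")
A=cv2.resize(a[155:265,265:425],None,fx=5,fy=5,interpolation=cv2.INTER_CUBIC)
cv2.imwrite("pics/topcrop.png",A)
B=cv2.resize(s[125:275,205:385],None,fx=4,fy=4,interpolation=cv2.INTER_CUBIC)
cv2.imwrite("pics/sidecrop.png",B)
E
```

```text
(no output)
```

View pics/topcrop.png

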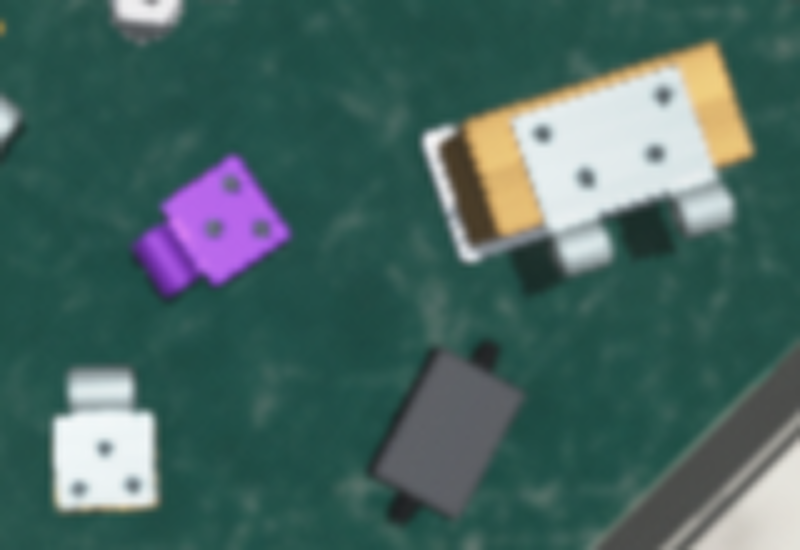

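View pics/sidecrop.png

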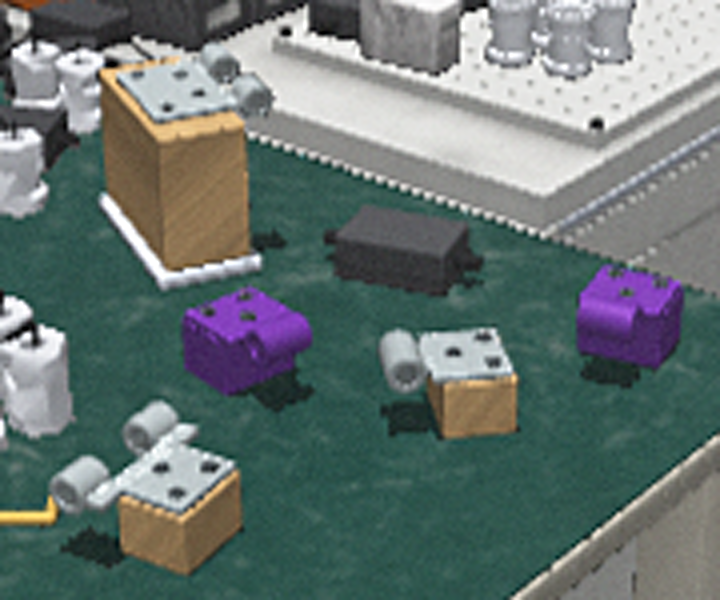

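The crop confirms leaf_one: one knuckle at top pixel (285,232.5), side pixel (306,215). The jamb knuckles are at top (381.5,204.5) and (406,196.5), and side (260,140) and (267,148). I'll triangulate these.

```bash
cat > h.py <<'E'
from rig import manip
import cv2,numpy as np
from scipy.spatial.transform import Rotation as R
np.set_printoptions(precision=4,suppress=True)
def ray(c,uv):
    T=np.asarray(c["cam_to_world"]);d=np.array([(uv[0]-c["cx"])/c["fx"],(uv[1]-c["cy"])/c["fy"],1.])
    return T[:3,3],T[:3,:3]@d
def onz(c,uv,z):
    o,d=ray(c,uv); return o+d*(z-o[2])/d[2]
def tri(cs,uvs):
    A=np.zeros((3,3));b=np.zeros(3);rs=[ray(c,u) for c,u in zip(cs,uvs)]
    for o,d in rs:
        d=d/np.linalg.norm(d);P=np.eye(3)-np.outer(d,d);A+=P;b+=P@o
    p=np.linalg.solve(A,b)
    return p,[np.linalg.norm(np.cross(p-o,d/np.linalg.norm(d)))*1e3 for o,d in rs]
def down(yaw):  # tool x down, tool z along object's +x
    c,s=np.cos(yaw),np.sin(yaw)
    return R.from_matrix(np.array([[0,0,-1],[-s,c,0],[c,s,0]]).T).as_rotvec()
def wrist(name=None):
    p,r=np.array(manip.get_position()),np.array(manip.get_ee_rot())
    c=dict(manip.camera("wrist"));T=np.eye(4);T[:3,:3]=R.from_rotvec(r).as_matrix();T[:3,3]=p
    c["cam_to_world"]=T@np.asarray(c["mount"])
    if name: cv2.imwrite(f"pics/{name}.png",c["image"][:,:,::-1])
    return c
def proj(c,X):
    q=np.linalg.inv(c["cam_to_world"])@np.append(X,1); return np.array([q[0]/q[2]*c["fx"]+c["cx"],q[1]/q[2]*c["fy"]+c["cy"]])
E
python3 - <<'E'
from h import *
t=manip.camera("top");s=manip.camera("side")
tc=lambda u,v:((u+.5)/5-.5+265,(v+.5)/5-.5+155)
sc=lambda u,v:((u+.5)/4-.5+205,(v+.5)/4-.5+125)
for n,a,b in(("knuck",(100.5,389),(403,361)),("jR(-y)",(706,210),(220,62)),("jL",(583,249),(250,94))):
    print(n,tri([t,s],[tc(*a),sc(*b)]), onz(t,tc(*a),.032 if n=="knuck" else .09))
for n,a in(("TL",(53,414)),("TR",(153,410)),("BR",(157,508)),("BL",(57,508))): print(n,onz(t,tc(*a),.034))
for n,a in(("kTL",(68,370)),("kTR",(132,370)),("kBL",(69,408)),("kBR",(133,408))): print(n,onz(t,tc(*a),.034))
print(R.from_rotvec(manip.get_ee_rot()).as_matrix(), down(0))
for y in (0,.3): print(manip.solve_ik([.41,.19,.15],down(y)),manip.solve_ik([.45,-.06,.15],down(y)))
E
```

```text
knuck (array([0.4967, 0.1974, 0.03  ]), [np.float64(1.3113582801813162), np.float64(1.31135828018134)]) [0.498  0.1972 0.032 ]
jR(-y) (array([ 0.5744, -0.0509,  0.0878]), [np.float64(0.8087418009610167), np.float64(0.808741800960711)]) [ 0.575  -0.0503  0.09  ]
jL (array([ 0.5584, -0.0005,  0.0882]), [np.float64(0.007907185456054075), np.float64(0.007907185456076743)]) [ 0.5583 -0.0001  0.09  ]
TL [0.4868 0.2178 0.034 ]
TR [0.4892 0.1742 0.034 ]
BR [0.4467 0.1719 0.034 ]
BL [0.446  0.2155 0.034 ]
kTL [0.5061 0.2115 0.034 ]
kTR [0.5065 0.1836 0.034 ]
kBL [0.4895 0.2109 0.034 ]
kBR [0.4899 0.1829 0.034 ]
[[-0.0003  0.4311  0.9023]
 [-0.0006  0.9023 -0.4311]
 [-1.     -0.0007  0.    ]] [0.     1.5708 0.    ]
[ 0.4076  0.3403  2.0757 -0.      0.7255 -1.1632] [-0.1588  0.3429  2.0714 -0.      0.7273 -1.7296]
[ 0.4076  0.3403  2.0757 -0.      0.7255 -1.4632] [-0.1588  0.3429  2.0714 -0.      0.7273 -2.0296]
```

Heights come out right: the leaf knuckle at 30 mm (32 expected), the jamb axis at 88 mm (90 expected), and the knuckle spacing at 53 mm (52 expected). Jamb yaw is about 17.6°, leaf yaw about 1–3°. Next I go above the leaf and look from two places with the wrist camera.

```bash
python3 - <<'E'
from h import *
manip.move_to([.455,.196,.25],down(.03)); a=wrist("w1")
manip.servo_line([.445,.196,.13],rate=.25); b=wrist("w2")
import pickle; pickle.dump((a,b),open("ab.pkl","wb"))
print(manip.get_time(),manip.get_position())
A=cv2.imread("pics/w1.png");B=cv2.imread("pics/w2.png")
for c in(a,b): print([proj(c,x) for x in([.498,.197,.032],[.464,.196,.034],[.567,-.025,.09])])
p=proj(a,[.475,.196,.033]).astype(int);q=proj(b,[.475,.196,.033]).astype(int);print(p,q)
f=lambda I,p,h,k:cv2.resize(I[max(p[1]-h,0):p[1]+h,max(p[0]-h,0):p[0]+h],(400,400),interpolation=cv2.INTER_CUBIC)
cv2.imwrite("pics/w12.png",np.hstack([f(A,p,50,0),f(B,q,80,0)]))
E
```

```text
2.5083 [0.4461 0.1967 0.1311]
[array([287.0417, 224.0411]), array([287.0156, 189.6888]), array([ 22.8381, 315.5513])]
[array([285.9582, 296.5004]), array([285.8976, 249.0229]), array([-123.7892,  451.773 ])]
[286 200] [285 264]
```

View pics/w12.png

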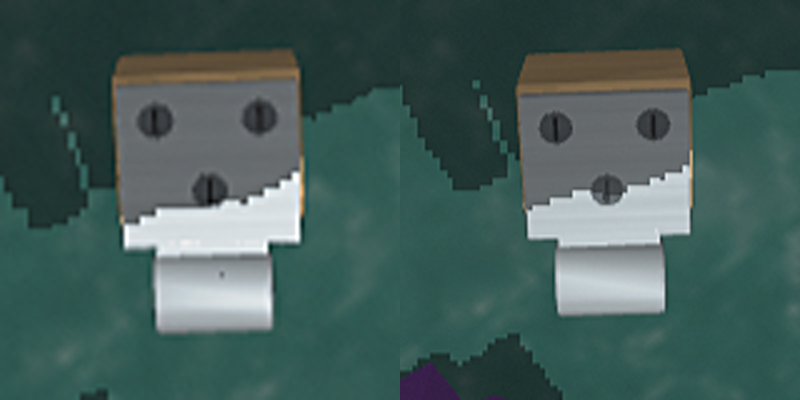

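The view shows one middle knuckle, seen at w1 (289.5,223) and w2 (289,296), and a plate with three screws. Both sit within about 1 px of my estimate along the knuckle. Now the leaf's exact yaw and position.

```bash
python3 - <<'E'
from h import *
import pickle; a,b=pickle.load(open("ab.pkl","rb"))
fa=lambda u,v:((u+.5)/4-.5+236,(v+.5)/4-.5+150)
fb=lambda u,v:((u+.5)/2.5-.5+205,(v+.5)/2.5-.5+184)
P={"k":((214,291.5),(210.5,280.5)),"s1":((155,121),(156,128)),"s2":((260,118),(253,125)),"s3":((210,190),(206,190)),
"TL":((115,84),(119,93)),"TR":((299,79),(290,88)),"BL":((124,248),(128,240)),"BR":((299,241),(290,234)),"kL":((156,292.5),(157,281.5)),"kR":((272,290),(264,279.5))}
for n,(u,v) in P.items():
    p,e=tri([a,b],[fa(*u),fb(*v)]); z=.032 if n[0]=="k" else .034
    print(n,p,round(e[0],2),onz(a,fa(*u),z)[:2],onz(b,fb(*v),z)[:2])
E
```

```text
k [0.4948 0.1988 0.0368] 0.03 [0.4964 0.1989] [0.4975 0.1989]
s1 [0.4553 0.1842 0.0334] 0.01 [0.4551 0.1842] [0.455  0.1842]
s2 [0.454  0.2081 0.0327] 0.08 [0.4537 0.2081] [0.4535 0.208 ]
s3 [0.4709 0.1971 0.0346] 0.14 [0.471  0.1972] [0.4712 0.197 ]
TL [0.4476 0.1747 0.03  ] 0.02 [0.4469 0.1749] [0.4463 0.1751]
TR [0.4453 0.217  0.029 ] 0.03 [0.4445 0.2166] [0.4438 0.2165]
BL [0.4858 0.1775 0.0334] 0.0 [0.4856 0.1775] [0.4855 0.1775]
BR [0.4828 0.2186 0.0337] 0.12 [0.4827 0.2184] [0.4826 0.2186]
kL [0.4954 0.1853 0.037 ] 0.04 [0.4971 0.1852] [0.4982 0.185 ]
kR [0.4939 0.2124 0.0371] 0.02 [0.4956 0.2127] [0.4968 0.2128]
```

Leaf yaw is about 3.4°, the knuckle is at (0.497, 0.199) and its height is consistent, so the block origin is near (0.463, 0.197). I'll grasp and lift.

```bash
python3 - <<'E'
from h import *
y=.059; g=np.array([.4631,.1969])+.002*np.array([np.cos(y),np.sin(y)])
manip.servo_line([*g,.10],down(y),rate=.2)
manip.servo_line([*g,.025],rate=.1)
print(manip.get_position(),manip.get_contact_force())
manip.command_gripper(.035,40); print("w",manip.get_width(),manip.get_contact_force(),manip.get_position())
manip.servo_line([*g,.16],rate=.15); manip.hold(.3)
print("w",manip.get_width(),manip.get_contact_force(),manip.get_torque(),manip.get_position(),manip.get_ee_rot())
# above the jamb, backed off 80 mm along -x_j, z high
yj=.307; ax=np.array([.5667,-.0252]); X=np.array([np.cos(yj),np.sin(yj)])
t=ax-X*(.032+.07)
print(t); manip.move_to([*t,.16],down(yj)); manip.hold(.3); c=wrist("w3"); import pickle; pickle.dump(c,open("c.pkl","wb"))
print(manip.get_time(),manip.get_position(),manip.get_ee_rot(),down(yj),manip.get_width())
E
```

```text
[0.4654 0.1971 0.0254] [-0.6788  0.2214  0.3348]
w 0.04347265591027792 [-1.5195 -0.8485  6.2566] [0.4654 0.1971 0.0256]
w 0.043151253799778855 [ 0.7268  0.526  -1.2815] [0.0417 0.0205 0.0087] [0.4648 0.1969 0.1594] [-0.0467  1.5713  0.046 ]
[ 0.4695 -0.056 ]
6.9 [ 0.4696 -0.0553  0.16  ] [-0.242   1.5571  0.2419] [-0.2409  1.5573  0.2409] 0.04351306796404347
```

View pics/w3.png

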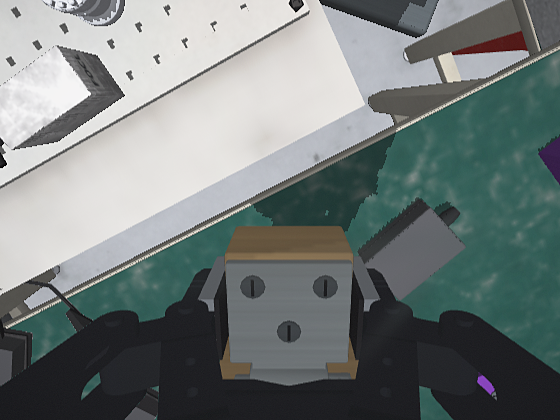

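The leaf sits centred and square in the hand: screws at (252,287), (325,287) and (289,331), symmetric about cx=288.5. Its own hand hides the knuckle and the jamb from here. I'll look at the jamb from beyond it at the same yaw, so that camera bias cancels against the leaf measurement.

```bash
python3 - <<'E'
from h import *
import pickle
yj=.307; ax=np.array([.5667,-.0252]); X=np.array([np.cos(yj),np.sin(yj)])
t=ax+X*.06
p=manip.get_position()
manip.servo_line([p[0],p[1],.25],rate=.3)
manip.move_to([*t,.29],down(yj)); manip.hold(.2); a=wrist("j1")
manip.servo_line([*t,.22],rate=.2); manip.hold(.2); b=wrist("j2")
pickle.dump((a,b),open("j.pkl","wb")); print(manip.get_time(),manip.get_width())
o=[]
for c in(a,b):
    q=proj(c,[*ax,.09]).astype(int)+[0,15]; I=c["image"][:,:,::-1]
    u0=max(q[0]-65,0);v0=max(q[1]-65,0);print("off",u0,v0); o.append(cv2.resize(I[v0:v0+130,u0:u0+130],(400,400),interpolation=cv2.INTER_CUBIC))
cv2.imwrite("pics/j12.png",np.hstack(o))
E
```

```text
9.0583 0.043502157702413315
off 222 65
off 223 64
```

View pics/j12.png

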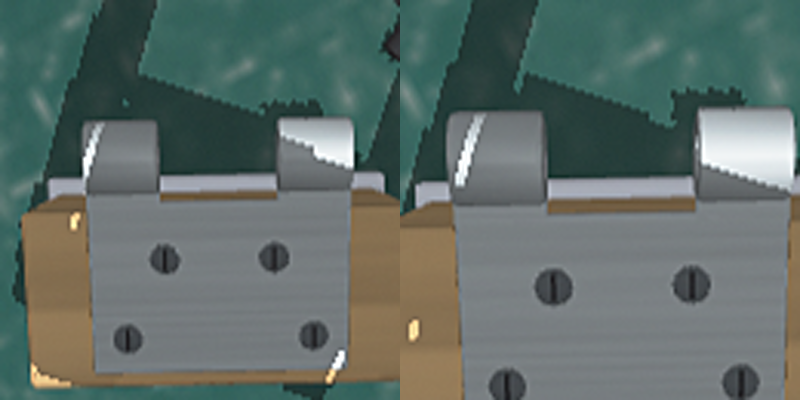

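The jamb from above: gap centre at crop j1 (217.5,156) and j2 (220.5,156), nearly level rows, and knuckle widths as expected. Now I'll turn these into positions.

```bash
python3 - <<'E'
from h import *
import pickle; a,b=pickle.load(open("j.pkl","rb")); k=400/130
fa=lambda u,v:((u+.5)/k-.5+222,(v+.5)/k-.5+65)
fb=lambda u,v:((u+.5)/k-.5+223,(v+.5)/k-.5+64)
P={"kL":((120.5,157.5),(97,158.5)),"kR":((315.5,154),(344.5,154)),"gL":((158,157),(147,157.5)),"gR":((277,154.5),(294,155)),"s1":((164,259),(153.5,287)),"s2":((274,257),(291,285)),"s3":((128,339),(107,386)),"s4":((314,335),(341,382))}
r={}
for n,(u,v) in P.items():
    p,e=tri([a,b],[fa(*u),fb(*v)]); z=.09 if n[0]in"kg" else .092
    A,B=onz(a,fa(*u),z)[:2],onz(b,fb(*v),z)[:2]; r[n]=(A+B)/2
    print(n,p,round(e[0],2),A,B)
for m,n in(("kL","kR"),("gL","gR"),("s1","s2"),("s3","s4")):
    d=r[n]-r[m]; print(m,n,(r[m]+r[n])/2,np.linalg.norm(d),np.degrees(np.arctan2(-d[0],d[1])))
print((r["s1"]+r["s2"]-r["s3"]-r["s4"])/2)
# leaf in hand from w3 (tool frame), plate top taken at tool x = -(0.034-0.0256)
c=pickle.load(open("c.pkl","rb")); T=np.asarray(c["mount"])
for uv in((252,287),(325,287),(289,331)):
    d=T[:3,:3]@np.array([(uv[0]-c["cx"])/c["fx"],(uv[1]-c["cy"])/c["fy"],1]); s=(-.0084-T[0,3])/d[0]; print("tool",T[:3,3]+d*s)
E
```

```text
kL [ 0.5739 -0.0464  0.0906] 0.01 [ 0.5739 -0.0464] [ 0.574  -0.0464]
kR [0.5572 0.0037 0.0872] 0.01 [0.5572 0.0034] [0.5572 0.0033]
gL [ 0.5735 -0.0384  0.0325] 0.05 [ 0.5708 -0.0368] [ 0.5706 -0.0364]
gR [ 0.5609 -0.0048  0.0653] 0.06 [ 0.5605 -0.0065] [ 0.5607 -0.0068]
s1 [ 0.5963 -0.0272  0.0912] 0.12 [ 0.5962 -0.0273] [ 0.5962 -0.0271]
s2 [0.5865 0.001  0.094 ] 0.08 [0.5866 0.0013] [0.5867 0.0012]
s3 [ 0.621  -0.0305  0.0897] 0.06 [ 0.6205 -0.0304] [ 0.6204 -0.0305]
s4 [0.6038 0.0188 0.0919] 0.02 [0.6038 0.0188] [0.6038 0.0188]
kL kR [ 0.5656 -0.0215] 0.05250722648138368 18.56299767320875
gL gR [ 0.5656 -0.0216] 0.03161529162300223 18.61673750065214
s1 s2 [ 0.5914 -0.013 ] 0.02999717034276901 18.494567457896235
s3 s4 [ 0.6121 -0.0058] 0.05199136379239516 18.686159353011618
[-0.0207 -0.0071]
tool [-0.0084 -0.0116 -0.0109]
tool [-0.0084  0.0124 -0.0109]
tool [-0.0084  0.0006  0.0057]
```

Jamb axis is (0.5656, -0.0215) with yaw 18.6°. The gap measures 31.6 mm, and the heights agree at about 89 mm. In the hand, the leaf axis sits at tool z=31.7 mm, y=0.4 mm, with no yaw. I'll approach from -x at working height, in steps with a force check.

```bash
cat >> h.py <<'E'
YJ=.3246; AX=np.array([.5656,-.0215]); XJ=np.array([np.cos(YJ),np.sin(YJ)]); YV=np.array([-XJ[1],XJ[0]])
def tgt(back,dy=0,z=.0836): return [*(AX-XJ*(.0317+back)+YV*(dy-.0004)),z]
E
python3 - <<'E'
from h import *
import pickle
p=manip.get_position(); manip.servo_line([p[0],p[1],.25],rate=.3)
manip.move_to(tgt(.06,z=.25),down(YJ)); manip.servo_line(tgt(.06),rate=.2); manip.hold(.3)
f0=np.array(manip.get_contact_force()); print(f0,manip.get_torque(),np.array(manip.get_position())-tgt(.06))
for b in(.03,.02,.012,.006,.003,0):
    manip.servo_line(tgt(b),rate=.03); manip.hold(.15); f=np.array(manip.get_contact_force())-f0
    print(b,f,(np.array(manip.get_position())-tgt(b))*1e3)
    if np.linalg.norm(f)>3: print("contact");break
for n in("top","side"):
    c=manip.camera(n); cv2.imwrite(f"pics/{n}1.png",c["image"][:,:,::-1])
T,S=cv2.imread("pics/top1.png"),cv2.imread("pics/side1.png")
cv2.imwrite("pics/fin.png",np.hstack([cv2.resize(T[165:225,350:410],(400,400),interpolation=cv2.INTER_CUBIC),cv2.resize(S[105:185,225:305],(400,400),interpolation=cv2.INTER_CUBIC)]))
wrist("w4"); print(manip.get_time(),manip.get_width(),manip.get_ee_rot(),down(YJ))
E
```

```text
[ 0.3125  0.0838 -1.5678] [0.0048 0.0103 0.0331] [ 0.0005 -0.0001  0.0008]
0.03 [-0.3832  1.1658  0.1177] [-0.1852 -0.0498 -0.0083]
0.02 [-1.4947 -0.7306  0.2906] [-0.2095  0.0017 -0.0668]
0.012 [-0.3281  0.0239 -1.1772] [-0.1452  0.0078 -0.0345]
0.006 [ 1.0648 -0.0271 -1.0416] [-0.1328  0.024  -0.0414]
0.003 [-0.2819 -0.728   0.7488] [-0.0761  0.0092 -0.0264]
0 [-1.021   0.2227 -0.5643] [-0.0518  0.0063 -0.0295]
15.2 0.04329618217326764 [-0.2547  1.5558  0.2547] [-0.2547  1.5557  0.2547]
```

View pics/fin.png

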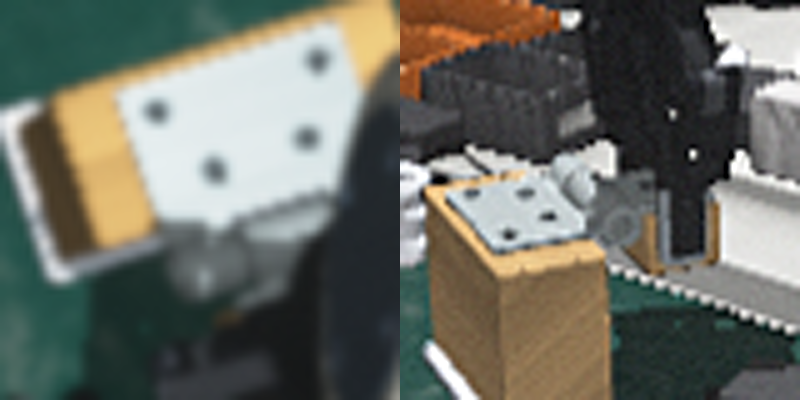

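View pics/w4.png

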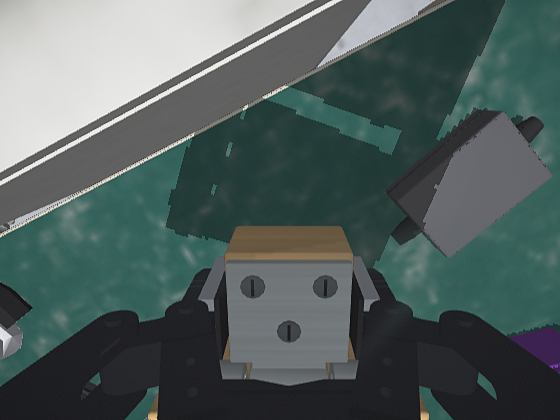

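No contact on entry, and the screws are at the same pixels, so the leaf has not slipped. In w4, parts of the jamb knuckles show either side of the leaf's neck, at about (235,370) and (343,370). I'll zoom in there to compare the two side clearances.

```bash
python3 - <<'E'
import cv2,numpy as np
I=cv2.imread("pics/w4.png")[345:395,210:370]
cv2.imwrite("pics/gap.png",np.clip(cv2.resize(I,None,fx=5,fy=5,interpolation=cv2.INTER_CUBIC).astype(float)*1.3,0,255).astype(np.uint8))
E
```

```text
(no output)
```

View pics/gap.png

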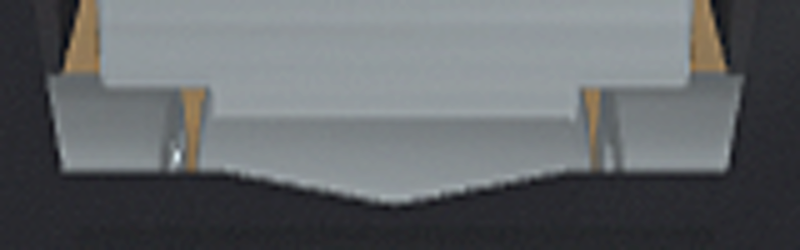

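Sideways it is centred: neck mid 395 against jamb mid 396, in 5× pixels. Along x, though, the shoulder-to-jamb-knuckle rows look 1–2 mm short. My leaf knuckle silhouette started at the plate line rather than the true limb, so the leaf axis was put too far out. I'll quantify this by projecting the known model into w4.

```bash
cat > fit.py <<'E'
from h import *
import pickle
from scipy.optimize import least_squares
def centroid(img,uv,r):
    g=cv2.cvtColor(img,cv2.COLOR_RGB2GRAY).astype(float);u,v=np.round(uv).astype(int);w=g[v-r:v+r+1,u-r:u+r+1]
    m=np.clip(np.median(w[[0,-1]])-25-w,0,60);Y,X=np.mgrid[-r:r+1,-r:r+1];return np.array([u+(m*X).sum()/m.sum(),v+(m*Y).sum()/m.sum()])
a,b=pickle.load(open("ab.pkl","rb"));c=pickle.load(open("c.pkl","rb"))
fa=lambda u,v:((u+.5)/4-.5+236,(v+.5)/4-.5+150)
fb=lambda u,v:((u+.5)/2.5-.5+205,(v+.5)/2.5-.5+184)
S=[]
for u,v in(((155,121),(156,128)),((260,118),(253,125))):
    ca,cb=centroid(a["image"],fa(*u),6),centroid(b["image"],fb(*v),8);S.append((onz(a,ca,.034)+onz(b,cb,.034))/2);print(ca,fa(*u),cb,fb(*v),tri([a,b],[ca,cb])[0])
S.append((onz(a,fa(210,190),.034)+onz(b,fb(206,190),.034))/2)
sh=[(onz(a,fa(*u),.034)+onz(b,fb(*v),.034))/2 for u,v in(((124,248),(128,240)),((299,241),(290,234)))]
S=np.array(S);sh=np.mean(sh,0);yw=.057;ex=np.array([np.cos(yw),np.sin(yw),0])
ox=(sh@ex)-.0225   # leaf x=0 from the shoulder (22.5 mm)
print("screw leaf-x (shoulder datum)",(S@ex-ox)*1e3)
# cylinder: plate line (x=-9.8,z=+2 of axis), far limb; fit axis x in w1,w2
def rows(cam,X0):  # axis centre X0 -> row of plate line, far limb
    ang=np.linspace(0,2*np.pi,720);pts=[proj(cam,X0+ex*.01*np.cos(t)+[0,0,.01*np.sin(t)])[1] for t in ang]
    return proj(cam,X0-ex*.0098+[0,0,.002])[1],max(pts)
for cam,o in((a,(fa(0,253.5)[1],fa(0,329)[1])),(b,(fb(0,245)[1],fb(0,316)[1]))):
    r=least_squares(lambda q:np.array(rows(cam,np.array([q[0],.1989,.032])))-o,[.497]);print("axis x",r.x,r.fun)
# leaf in hand
T=np.linalg.inv(np.asarray(c["mount"]))
def pt(X): q=T[:3,:3]@X+T[:3,3];return np.array([q[0]/q[2]*c["fx"]+c["cx"],q[1]/q[2]*c["fy"]+c["cy"]])
obs=[centroid(c["image"],x,11) for x in((252,287),(325,287),(289,331))];print("hand screws",np.array(obs))
E
python3 fit.py
```

```text
[274.4706 179.942 ] (274.375, 179.875) [266.7888 234.9081] (267.1, 234.9) [0.4553 0.1841 0.0333]
[300.4517 178.9645] (300.625, 179.125) [305.8753 233.5513] (305.9, 233.7) [0.4538 0.208  0.0331]
screw leaf-x (shoulder datum) [-7.2447 -7.4995  9.436 ]
axis x [0.4957] [-0.4635  0.4761]
axis x [0.4962] [ 0.0996 -0.1028]
hand screws [[252.0999 287.0886]
 [324.9169 286.9632]
 [288.6209 331.4339]]
```

```bash
cat >> fit.py <<'E'
print("sep",np.linalg.norm(S[0]-S[1]))
# leaf feature (x,y,z) in leaf frame, mm -> tool: x=-(z+h), y, z=x+o with pitch about y
sy=np.linalg.norm(S[0]-S[1])*500
def model(q,f):
    h,o,p=q;x,y,z=f; x,z=x*np.cos(p)+(z-15)*np.sin(p),-x*np.sin(p)+(z-15)*np.cos(p)+15   # p>0: knuckle down
    return pt(np.array([-(z-h)/1e3,y/1e3,(x+o)/1e3]))
F=[(-7.4,-sy,34),(-7.4,sy,34),(9.4,0,34),(22.5,0,34),(24.2,0,34)]
row=lambda r:345+(r+.5)/5-.5
def res(q):
    m=[model(q,f) for f in F]
    return np.array([(m[1][0]-m[0][0])-(obs[1]-obs[0])[0],m[0][1]-obs[0][1],m[2][1]-obs[2][1],m[3][1]-row(88),m[4][1]-row(116)])
for name,fn,x0 in(("free",res,[25.6,-3.4,0]),("nopitch",lambda q:res([*q,0]),[25.6,-3.4]),("nominal h",lambda q:res([25.6,*q,0]),[-3.4])):
    r=least_squares(fn,x0);print(name,r.x,r.fun)
# jamb in w4: near limb of jamb knuckle row (obs 75..78) given measured jamb
w=dict(c);Tt=np.eye(4);Tt[:3,:3]=R.from_rotvec(down(YJ)).as_matrix();Tt[:3,3]=tgt(0);w["cam_to_world"]=Tt@np.asarray(c["mount"])
for s in(-1,1):
    P=np.array([*(AX+s*.036*YV),.09]);L=[proj(w,P+np.append(XJ*.01*np.cos(t),.01*np.sin(t))) for t in np.linspace(0,6.28,400)]
    k=min(L,key=lambda z:z[1]);print("jamb outer limb pred (gap.png px)",(k-[210,345]+.5)*5-.5)
E
python3 fit.py | tail -6
```

```text
sep 0.023883048937322533
free [25.3113 -4.0789  0.0207] [ 0.0122  0.1009 -0.3045  0.896  -0.6931]
nopitch [26.0213 -3.3873] [-0.5233 -0.338  -0.4273  1.1645 -0.3659]
nominal h [-3.6772] [-0.2382 -0.5212 -0.4356  1.276  -0.2398]
jamb outer limb pred (gap.png px) [-84.1903  77.4576]
jamb outer limb pred (gap.png px) [873.552   77.1537]
```

The refit puts the leaf axis about 1.1 mm closer to the hand than I used: the silhouette and shoulder data agree on 30.3–30.6 mm. Height is fine, pitch is within about 1°, and the predicted jamb row (77) matches the observed 75–78. I'll move 1.1 mm forward and 0.2 mm towards -y, then recheck.

```bash
python3 - <<'E'
from h import *
F=lambda:np.mean([np.array(manip.get_contact_force()) for _ in range(5) if manip.hold(.04) is None],0)
f0=F(); g=tgt(-.0011,-.0002); manip.servo_line(g,rate=.01); manip.hold(.4)
print("dF",F()-f0,"F",F(),(np.array(manip.get_position())-g)*1e3,manip.get_time(),manip.get_width(),manip.get_torque())
wrist("w5"); I=cv2.imread("pics/w5.png")[345:395,210:370]
s=manip.camera("side")["image"][:,:,::-1]; cv2.imwrite("pics/side2.png",s)
A=cv2.resize(I,None,fx=5,fy=5,interpolation=cv2.INTER_CUBIC); B=cv2.resize(s[127:162,235:291],(560,350),interpolation=cv2.INTER_CUBIC)
B=cv2.copyMakeBorder(B,0,0,120,120,cv2.BORDER_CONSTANT); cv2.imwrite("pics/fin2.png",np.clip(np.vstack([A,B]).astype(float)*1.3,0,255).astype(np.uint8))
E
```

```text
return _methods._mean(a, axis=axis, dtype=dtype,
  ret = ret.dtype.type(ret / rcount)
```

View pics/fin2.png

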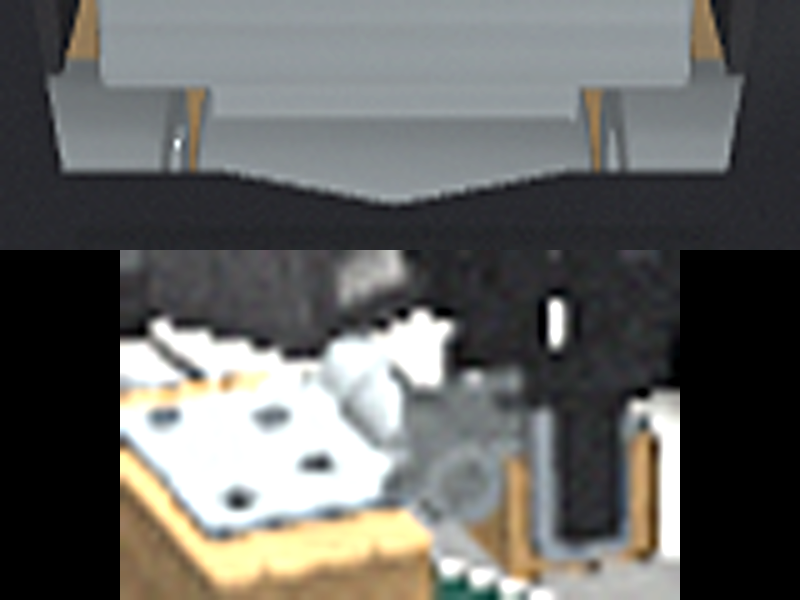

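The crop now shows equal gaps either side of the neck, with slivers at 190–205 and 585–598. The plate-line to jamb-limb distance is 55 px against 56 predicted. I'll check that it is still and hand it in.

```bash
python3 - <<'E'
from h import *
f=[]
for _ in range(6): manip.hold(.05); f.append(manip.get_contact_force())
print(np.mean(f,0),np.max(np.abs(manip.get_joint_vel())),manip.get_width(),manip.get_position(),manip.get_time())
if np.linalg.norm(np.mean(f,0)-[0,0,-1.5])<3: print(manip.sign_off())
E
```

```text
[-0.0402  0.2771 -1.4102] 0.0021682871741061202 0.04311592567496088 [ 0.5368 -0.0318  0.0836] 16.8833
the job is handed in; nothing more can be done
None
```

I picked up leaf_one, the grey leaf with the single knuckle, by its block. I brought it to the jamb level and opened flat, with its knuckle in the gap. It was handed in at 16.9 s, still held in the gripper; the other leaf, the pin and everything else were not touched.

**Last checks**
- **Load:** the force was only the leaf's weight, about 1.4 N, so nothing was pressing on the jamb.
- **Stillness:** joint speeds were practically zero and the grip width was 43 mm.
- **Sideways:** the gaps either side of the knuckle looked equal.
- **Towards the jamb:** the leaf knuckle against the jamb knuckle matched prediction, 55 px against 56.
- **Pitch:** the fit gave the leaf level to within about 1°.

**Disagreements**
- **Cameras:** the top camera and the wrist camera placed the jamb about 4 mm apart, mostly along y. I used the wrist camera for both leaf and jamb, so that its error cancels.
- **Leaf knuckle position:** my first estimate was about 1.1 mm too far out, because part of the silhouette was hidden by the plate. I corrected it at the jamb.
- **Shoulder line:** the leaf's shoulder edge still disagreed by an amount worth 0.6–0.9 mm, so there may be a small leftover error in x or z.
- **Force comparison:** a before/after force check on the last small move failed to compute. The force was read again before handing in and was clean.

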